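# Seat the keyed stage insert and latch it

### The job

Slide the round metal stage insert along its plate into the pocket, without lifting it off the plate, and turn it by its upright peg until its notch finds the key in the pocket and it falls fully home, lying flat. Then swing the small latch over its rim to keep it there. Leave the glassware, forceps and timer around the plate where they are.

Things in the scene. Friction and masses are not known exactly. Their poses are not given: they have to be found in the camera images.
- stage_plate: Grey stage plate, 150 (x) x 270 (y) mm, fixed on the worktop; origin at the centre of its underside, z up. Flat deck 22 mm above it. The pocket is at y +35 mm, the parked insert near y -76 mm, between low aluminium rails (top at z 30 mm; inner faces at x -67 and +67 mm from y -134 to -29 mm, and at y -130 mm). No rail stands on the pocket's side.
- key (a point): Middle of the top of the fixed steel key in the pocket: 10 mm wide in the plate's x, level with the deck, at the pocket's -y side (towards the parked insert), reaching in to 45.5 mm from the pocket's centre.
- pocket (a point): Centre of the floor of the plate's round blind pocket, at plate x 0, y +35 mm, 14 mm above the worktop. The pocket is 109 mm in diameter and 8 mm deep from the deck.
- insert: Loose aluminium insert, 0.2 to 0.42 kg: flat ring, 104 mm outer diameter, 10 mm thick, with a 56 mm through-aperture in which shut fingertips can drag it. Origin at the centre of its underside, z up. Seated, its axes agree with the plate's, its origin is at point pocket, its top 2 mm above the deck. With the notch off the key it rests askew, one edge on the key, origin 4 mm high, tilt 0.08 rad.
- insert_notch (a point): Middle of the mouth of the only notch in the insert's rim, on the insert's -y side, at its underside, 52 mm from its centre: 17 mm wide at the rim, cut in to 40 mm from the centre. It fits loosely over the key; once they meet, the insert drops and turns no farther.
- insert_peg (a point): Centre of the top of the insert's upright steel peg: 12 mm in diameter (16 mm at its foot), at insert x +40 mm, y 0, its top 42 mm above the insert's underside. Pushing it sideways (1 to 4 N) turns the insert in the pocket; metal and plate slide easily (friction about 0.25).
- latch (a joint): Latch angle, rad: 0 to 0.4 open (at 0 its 37 mm arm points to the plate's -x), 1.57 shut (arm points to -y, over the seated insert's rim), stop at 1.65. Pivot upright at plate x 0, y +110 mm; anticlockwise from above shuts. Arm 27 to 33 mm above the worktop, 3 mm over the seated insert. Stays where left; 1 to 2 N at its post moves it.
- latch_post (a point): Centre of the top of the latch's upright black post (10 mm in diameter, 28 mm tall above the arm, 28 mm from the pivot, top 61 mm above the worktop): push it to swing the latch.
- dish: Covered culture dish, 55 mm across, 14 mm high, beyond the plate (+x). Leave alone. Origin at the centre of its underside.
- vial: Capped vial, 29 mm across, 63 mm high, beyond the plate. Leave alone. Origin at the centre of its underside.
- beaker: Glass beaker, 61 mm across, 80 mm high, beyond the plate. Leave alone. Origin at the centre of its underside.
- forceps: Steel forceps, 126 mm long, lying along the near side (-x) of the plate, 10 mm high. Leave alone. Origin at the centre of its underside.
- timer: White timer, 68 x 62 x 18 mm, on the near edge to the right. Leave alone. Origin at the centre of its underside.

How it is judged:
By the outcome, as a careful person would: the job done as asked, in the order asked, and still so for the second after the job is handed in, with the robot touching nothing.
It also fails if it takes over 67 s, if anything falls off the work surface, if the arm or the gripper's body presses on something with over 40 N, if the wrist force passes 120 N, or if a joint passes its speed limit or range.

### The arm

A 6-joint arm with a two-finger parallel gripper is mounted at the origin on a cart in front of the work surface, level with it; the furniture and walls round the work are solid. World frame = base frame: x ahead of the robot, y to its left, z up, the work surface at z = 0. Lengths are in mm, angles in rad, forces in N, time in s.
With the tool pointing down it reaches from about 350 to 975 mm from the base axis. Payload 7.1 kg.
Tool frame: the origin (TCP) lies midway between the tips of the shut fingers; the grasp point (between the pads) lies 19 mm behind it (ctrl.grip_depth is the distance from the TCP to the grasp point, in mm); z points along the fingers, y is the line along which they close (so a half turn about z gives the same grasp; the last joint's range is limited). The gripper opens to 88 mm and grips with 3 to 60 N. Pads are 20 mm wide; open, the fingers measure 115 mm over their backs; the gripper's body (75 mm by 178 mm) begins 61 mm behind the grasp point.
Start: joints at [-1.169, 0.423, 1.63, -0, 1.089, -0.019], TCP at [255.322, -570.452, 222.675] pointing down, gripper open.
Joint ranges: [-3, 3], [-0.9, 2.11], [0.09, 2.58], [-1.31, 4.45], [0.11, 2.69], [-2.54, 2.54]. Speed limits (rad/s): [2.39, 2.39, 3.01, 3.14, 3.14, 3.14].

### API

Orientations are given as a rotation vector (axis times angle).
In Python, from workcell import get_obs, vision, ctrl gives the robot as it stands.
- The arm moves only by the tool step_arm, never from a script. Its argument "plan" is a list of rows, each a list of 7 numbers: the opening, from -1 (shut) to 1 (fully open), then the shift along the tool's x, y, z as a fraction of full scale, then the turn, a rotation vector about the tool's x, y, z as a fraction of full scale. In form: [[fingers, dx, dy, dz, wx, wy, wz], ...]. A call has 1 to 20 rows; each row shifts and turns the commanded pose from where the row before left it, along the tool's axes as they then stand; what a row does not reach is not made up. Full scale, the value 1, is 50 mm for a shift and 0.12 rad for a turn. A row lasts 1/8 s, in which the tool goes at most 62.5 mm and 10.7 degrees, less where a joint would pass 70% of its speed; a pose out of reach is approached as far as the arm can. A call with a number of a shift or a turn outside -1 to 1 is refused whole. A call with a gripper value outside its range is refused whole. The fingers move at their own pace and stop on an object; the grip force is fixed at half the most. Time passes only in rows, so rows that do not move let the fingers close. It gives the time, the measured TCP pose, the force, the opening and the grip force at its end, in the units of the state.
- get_obs(): the state, without advancing time (a new reading comes with each control period).
- vision.get_image(name): name is "scene" or "top" or "wrist"; returns a dict with "pixels" (384x512x3 uint8, red, green, blue), "depth" (384x512 float32, mm along the optical axis (not along the pixel's ray), 0 where there is no reading), "fx", "fy", "cx", "cy" (pixels), "T" (4x4, takes a point from camera to world coordinates); the wrist camera has in their place "T_tool_cam" (4x4, takes a point from camera to tool coordinates, whose origin is the TCP and whose axes are the flange's). Camera axes: x right, y down, z forward; pixel columns grow to the right and rows downward; lengths in mm; the calibration is good to about 2 mm. A picture is of the moment at which its call begins: read the wrist's pose just before it.
- ctrl.close_job(): hands the job in; it is judged then, once.
The state is a dict: "t": time; "qpos": joint angles; "qvel": joint speeds; "joint_torque": joint torques, N m; "ee_pos": TCP position; "orientation": TCP orientation; "ft_force": force on the tool from outside, world axes, zero at the start; "moment": the same for the moment, N m; "width": finger opening in mm; "grasp_force": force on a finger pad.
Only numpy, scipy, OpenCV 4.12 (cv2) and the standard library are available. Lean on these libraries where they do the work, as an engineer would, in place of code of your own. Each camera call takes 0.05 s, during which the arm holds its last target. There are 200 camera calls.

## Working session

There is one attempt and no reset: what is moved stays moved. The work goes in short steps, Python scripts to look and compute and a tool call to move; the robot and the scene stay as the last step left them, time stands still between calls to the robot, and variables do not carry over. Pictures are saved under pics/ and viewed, at most 10 in all, crops included, and the job is handed in when it is done.

Besides the shell and the picture viewer there is one more tool, called after ">>>" as name([rows], argument=value, ...), one row to a line, values as JSON. step_arm: Moves the arm, as the interface text tells. Its arguments: {"type":"object","properties":{"plan":{"type":"array","items":{"type":"array","items":{"type":"number","minimum":-1,"maximum":1}}}},"required":["plan"]}

```bash
mkdir -p pics; cat > h.py <<'E'
import numpy as np,cv2
from workcell import get_obs,vision,ctrl
from scipy.spatial.transform import Rotation as R
def grab(n,f):
    o=get_obs(); im=vision.get_image(n)
    if n=="wrist":
        T=np.eye(4);T[:3,:3]=R.from_rotvec(o["orientation"]).as_matrix();T[:3,3]=o["ee_pos"];im["T"]=T@im["T_tool_cam"]
    cv2.imwrite("pics/"+f+".png",cv2.cvtColor(im["pixels"],cv2.COLOR_RGB2BGR))
    np.savez("pics/"+f,**{k:im[k] for k in("pixels","depth","fx","fy","cx","cy","T")}); return im
def cloud(im):
    v,u=np.mgrid[0:384,0:512];d=im["depth"]
    P=np.stack([(u-im["cx"])/im["fx"]*d,(v-im["cy"])/im["fy"]*d,d],-1)
    return P@im["T"][:3,:3].T+im["T"][:3,3]
def ray(im,u,v,z):
    r=im["T"][:3,:3]@np.array([(u-im["cx"])/im["fx"],(v-im["cy"])/im["fy"],1]);c=im["T"][:3,3]
    return c+r*(z-c[2])/r[2]
E
python3 - <<'E'
from h import *
for n in("top","scene"):
    im=grab(n,n+"0");print(n,im["fx"],im["T"].round(2).tolist())
o=get_obs();print({k:np.round(o[k],3) for k in o})
E
```

```text
top 349.5271517006667 [[-0.0, -1.0, 0.08, 481.9], [-1.0, 0.0, -0.0, -22.02], [0.0, -0.08, -1.0, 907.45], [0.0, 0.0, 0.0, 1.0]]
scene 362.50044262774384 [[-0.87, -0.18, 0.45, 134.44], [-0.49, 0.36, -0.79, 750.41], [-0.02, -0.91, -0.41, 474.33], [0.0, 0.0, 0.0, 1.0]]
{'t': np.float64(0.1), 'qpos': array([-1.169,  0.424,  1.631, -0.   ,  1.089, -0.019]), 'qvel': array([ 0.   , -0.003, -0.001,  0.   , -0.001,  0.001]), 'joint_torque': array([-1.0000e-03, -5.4561e+01, -2.7433e+01,  6.5000e-02,  1.9000e-02,
       -0.0000e+00]), 'ee_pos': array([ 255.135, -570.029,  221.98 ]), 'orientation': array([-3.071, -0.656,  0.   ]), 'ft_force': array([-0.948, -0.298,  0.659]), 'moment': array([ 0.02 , -0.016, -0.01 ]), 'grasp_force': np.float64(0.0), 'width': np.float64(87.53)}
```

View pics/top0.png

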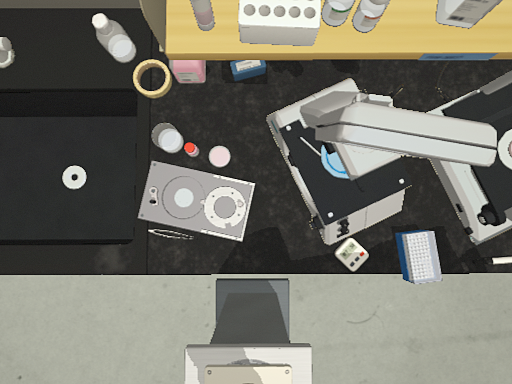

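View pics/scene0.png

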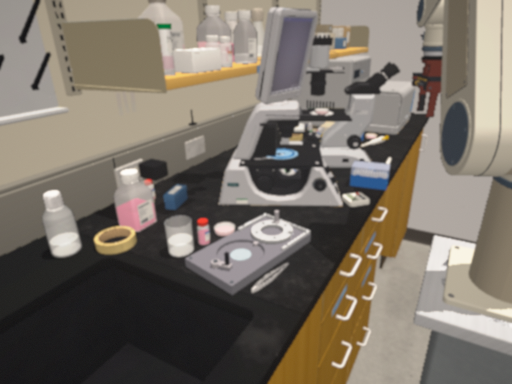

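```bash
python3 - <<'E'
from h import *
im=dict(np.load("pics/top0.npz"));C=cloud(im)
c=cv2.imread("pics/top0.png")[140:260,120:280];cv2.imwrite("pics/c0.png",cv2.resize(c,None,fx=5,fy=5,interpolation=cv2.INTER_CUBIC))
sub=np.zeros((384,512),bool);sub[150:250,130:265]=1
m=(sub&(C[...,2]>11)&(C[...,2]<40)).astype(np.uint8)
n,l,s,_=cv2.connectedComponentsWithStats(m);k=1+s[1:,4].argmax();print(s[k])
P=C[l==k];print("z med",np.median(P[:,2]))
r=cv2.minAreaRect(P[:,:2].astype(np.float32));print(r);print(cv2.boxPoints(r))
p=C[sub&(C[...,2]>45)];print(p[:60].round(0).tolist())
E
```

```text
[ 138  161  118   80 6131]
z med 21.26757320314232
((520.3017578125, 127.8253173828125), (270.9651184082031, 150.23849487304688), 77.31349182128906)
[[417.26224   12.147812]
 [563.8328   -20.84703 ]
 [623.3413   243.50282 ]
 [476.7707   276.49768 ]]
[[641.0, 148.0, 63.0], [640.0, 145.0, 64.0], [640.0, 143.0, 63.0], [640.0, 140.0, 63.0], [640.0, 138.0, 65.0], [641.0, 136.0, 61.0], [640.0, 133.0, 64.0], [641.0, 131.0, 61.0], [643.0, 130.0, 51.0], [643.0, 128.0, 49.0], [639.0, 146.0, 60.0], [638.0, 143.0, 61.0], [638.0, 140.0, 62.0], [638.0, 138.0, 62.0], [638.0, 136.0, 62.0], [638.0, 133.0, 62.0], [640.0, 132.0, 53.0], [641.0, 131.0, 46.0], [482.0, -22.0, 907.0], [482.0, -22.0, 907.0], [639.0, 146.0, 47.0], [637.0, 142.0, 56.0], [637.0, 140.0, 54.0], [637.0, 137.0, 54.0], [638.0, 136.0, 49.0], [639.0, 134.0, 46.0], [639.0, 131.0, 46.0], [636.0, 144.0, 46.0], [636.0, 138.0, 47.0], [636.0, 136.0, 48.0], [482.0, -22.0, 907.0], [482.0, -22.0, 907.0], [482.0, -22.0, 907.0], [482.0, -22.0, 907.0], [482.0, -22.0, 907.0], [482.0, -22.0, 907.0], [482.0, -22.0, 907.0], [482.0, -22.0, 907.0], [482.0, -22.0, 907.0], [482.0, -22.0, 907.0], [482.0, -22.0, 907.0], [482.0, -22.0, 907.0], [482.0, -22.0, 907.0], [482.0, -22.0, 907.0], [482.0, -22.0, 907.0], [482.0, -22.0, 907.0], [482.0, -22.0, 907.0], [482.0, -22.0, 907.0], [482.0, -22.0, 907.0], [482.0, -22.0, 907.0], [482.0, -22.0, 907.0], [482.0, -22.0, 907.0], [482.0, -22.0, 907.0], [482.0, -22.0, 907.0], [482.0, -22.0, 907.0], [482.0, -22.0, 907.0], [482.0, -22.0, 907.0], [482.0, -22.0, 907.0], [482.0, -22.0, 907.0], [482.0, -22.0, 907.0]]
```

View pics/c0.png

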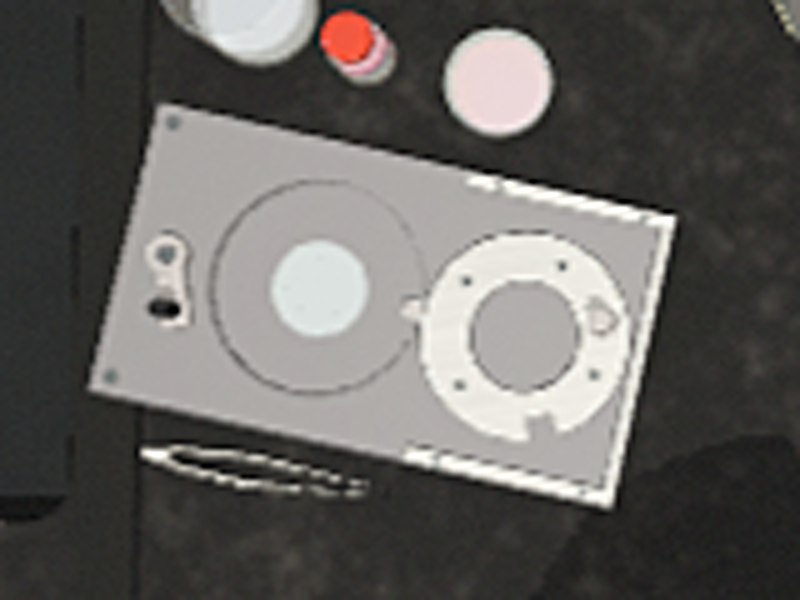

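```bash
python3 - <<'E'
from h import *
im=dict(np.load("pics/top0.npz"));C=cloud(im);ok=im["depth"]>0
O=np.array([520.3,127.8]);a=np.arctan2(-.2196,.9756);A=np.array([[np.cos(a),np.sin(a)],[-np.sin(a),np.cos(a)]])
f=lambda u,v,z:(ray(im,u,v,z)[:2],(A@(ray(im,u,v,z)[:2]-O)).round(1))
q=lambda x,y:(120+x/5-.4,140+y/5-.4)
for n,x,y,z in[("ins",525,336,32),("aper",525,336,22),("notch",540,428,32),("pegtop",600,312,64),("pocket",318,287,22),("disc",320,289,14),("key",411,312,22),("post",160,306,60),("pivot",165,255,30)]:print(n,f(*q(x,y),z))
# height map
print("max z, rows x 200..800, cols y 250..-650")
for x in range(150,850,50):
    print(x,[int(C[...,2][ok&(abs(C[...,0]-x)<25)&(abs(C[...,1]-y)<25)].max(initial=-1)) for y in range(250,-651,-50)])
E
```

```text
ins (array([502.24743886,  55.70705302]), array([ -1.8, -74.3]))
aper (array([502.47985046,  56.5949433 ]), array([ -1.7, -73.4]))
notch (array([456.45424355,  48.09097102]), array([-44.8, -91.8]))
pegtop (array([512.92189968,  16.72071811]), array([  17.2, -110. ]))
pocket (array([527.71009687, 161.61349973]), array([-0.2, 34.6]))
disc (array([527.09589108, 162.23681157]), array([-0.9, 35.1]))
key (array([514.84956149, 114.3628502 ]), array([ -2.4, -14.3]))
post (array([516.83029431, 230.19650278]), array([-25.9,  99.1]))
pivot (array([543.71783668, 237.12107955]), array([ -1.2, 111.8]))
max z, rows x 200..800, cols y 250..-650
150 [-1, -1, 2, 2, 3, 3, 3, 3, 4, -1, -1, -1, -1, -1, -1, -1, -1, -1, -1]
200 [-1, -1, -1, -1, -1, -1, -1, -1, -1, -1, -1, -1, -1, -1, -1, -1, -1, -1, -1]
250 [-1, -1, -1, -1, -1, -1, -1, -1, -1, -1, -1, -1, -1, -1, -1, -1, -1, -1, -1]
300 [-1, -1, -1, -1, -1, -1, -1, -1, -1, -1, -1, -1, -1, 71, 69, -1, -1, -1, -1]
350 [3, 5, 3, 5, 3, 3, 3, 3, 3, 3, 20, 19, 4, 72, 72, 4, 14, 20, 19]
400 [3, 3, 4, 3, 30, 33, 4, 4, 4, 42, 26, 20, 5, 73, 72, 4, 30, 31, 10]
450 [23, 26, 25, 33, 35, 34, 4, 3, 134, 136, 116, 68, 30, 71, 72, 5, 126, 135, 38]
500 [61, 33, 23, 35, 33, 65, 6, 4, 136, 136, 135, 136, 105, 69, 5, 199, 198, 149, -1]
550 [37, 36, 22, 35, 34, 34, 4, 528, 533, 534, 535, 534, 137, 3, 198, 200, 199, -1, -1]
600 [25, 24, 24, 32, 31, 4, 5, 530, 534, 533, 532, 532, 136, 4, 199, 205, 211, -1, -1]
650 [81, 81, 81, 17, 17, 3, 5, 385, 440, 363, 373, -1, -1, 2, 2, 208, 208, -1, -1]
700 [79, 81, 80, 4, 4, 3, 121, 154, 276, 334, 371, -1, -1, 198, 200, 208, 207, -1, -1]
750 [3, 5, 362, 498, 466, 444, 444, 443, 452, 465, 389, 457, 461, 389, 373, 278, 200, -1, -1]
800 [26, 27, 3, 448, 446, 443, 444, 443, 450, 448, 389, 449, 389, 389, 5, 38, 68, 4, 2]
```

>>> step_arm([
  [-1,0,0,-0.2,0,0,-0.97],
  [-1,0,0,-0.2,0,0,-0.97],
  [-1,0,0,-0.2,0,0,-0.97],
  [-1,0,0,-0.2,0,0,-0.97],
  [-1,0,0,-0.2,0,0,-0.97],
  [-1,0,0,-0.2,0,0,-0.97],
  [-1,0,0,-0.2,0,0,-0.97],
  [-1,0,0,-0.2,0,0,-0.97],
  [-1,0,0,0,0,0,0],
])

```text
t: 1.23
ee_pos: [255.4, -570.7, 303.0]
orientation: [2.451, 1.964, -0.0]
ft_force: [0.0, -0.2, -0.7]
width: 2.0
grasp_force: 0.0
```

>>> step_arm([
  [-1,0.77,-0.08,0,0,0,0],
  [-1,0.77,-0.08,0,0,0,0],
  [-1,0.77,-0.08,0,0,0,0],
  [-1,0.77,-0.08,0,0,0,0],
  [-1,0.77,-0.08,0,0,0,0],
  [-1,0.77,-0.08,0,0,0,0],
  [-1,0.77,-0.08,0,0,0,0],
  [-1,0.67,0.1,0,0,0,0],
  [-1,0.67,0.1,0,0,0,0],
  [-1,0.67,0.1,0,0,0,0],
  [-1,0.67,0.1,0,0,0,0],
  [-1,0.67,0.1,0,0,0,0],
  [-1,0.67,0.1,0,0,0,0],
  [-1,0.67,0.1,0,0,0,0],
  [-1,0.67,0.1,0,0,0,0],
  [-1,0,0,0,0,0,0],
  [-1,0,0,0,0,0,0],
])

```text
t: 3.35
ee_pos: [383.3, -48.6, 302.3]
orientation: [-2.451, -1.965, 0.001]
ft_force: [-0.4, 0.2, -0.8]
width: 0.1
grasp_force: 0.0
```

>>> step_arm([
  [-1,0.52,0.36,-0.1,0,0,0],
  [-1,0.52,0.36,0,0,0,0],
  [-1,0.52,0.36,0,0,0,0],
  [-1,0.52,0.36,0,0,0,0],
  [-1,0.52,0.36,0,0,0,0],
  [-1,0,0,0.7,0,0,0],
  [-1,0,0,0.7,0,0,0],
  [-1,0,0,0.7,0,0,0],
  [-1,0,0,0,0,0,0],
  [-1,0,0,0,0,0,0],
])

```text
t: 4.6
ee_pos: [500.4, 58.3, 203.7]
orientation: [2.452, 1.964, 0.001]
ft_force: [-0.0, 0.7, -0.3]
width: 0.5
grasp_force: 0.0
```

```bash
python3 - <<'E'
from h import *
im=grab("wrist","w1");print(im["fx"],im["T_tool_cam"].round(3).tolist(),get_obs()["ee_pos"])
E
```

```text
336.242870045376 [[0.001, -0.96, -0.281, 77.055], [1.0, 0.001, 0.001, 0.406], [-0.0, -0.281, 0.96, -161.337], [0.0, 0.0, 0.0, 1.0]] [500.79790902  58.51281286 204.12107066]
```

View pics/w1.png

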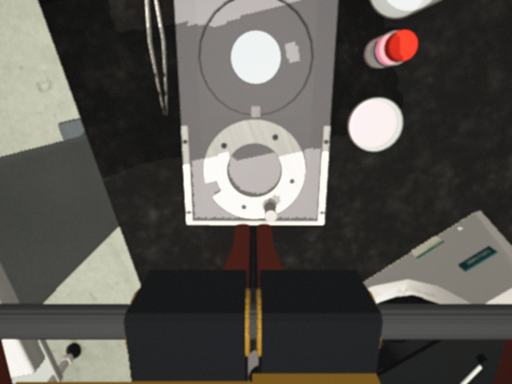

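```bash
cat >> h.py <<'E'
O=np.array([520.3,127.8]);a=np.arctan2(-.2196,.9756);A=np.array([[np.cos(a),np.sin(a)],[-np.sin(a),np.cos(a)]])
def pl(im,u,v,z): return (A@(ray(im,u,v,z)[:2]-O)).round(1)
E
python3 - <<'E'
from h import *
im=dict(np.load("pics/w1.npz"))
for n,u,v,z in[("aperture",254,169,27),("ins outer",253.5,170,32),("peg top",269,203,64),("notch",213,194,32),("pocket",255.5,55.5,22),("disc",255.5,57,14),("key",255.5,110,22),("railR",324,168,30),("railL",189,168,30)]:print(n,pl(im,u,v,z))
C=cloud(im);g=cv2.cvtColor(im["pixels"],cv2.COLOR_RGB2HSV)
m=((C[...,2]>28)&(C[...,2]<36)&(g[...,2]>150)).astype(np.uint8)
P=(C[...,:2]-O)@A.T
s=(abs(P[...,0])<60)&(P[...,1]>-128)&(P[...,1]<0)&(m>0)
Q=P[s].astype(np.float32);print(cv2.minEnclosingCircle(Q),np.median(C[s][:,2]))
E
```

```text
aperture [ -2.1 -72.2]
ins outer [ -2.6 -72.1]
peg top [ 12.  -96.6]
notch [-44.5 -97.7]
pocket [-1.  37.3]
disc [-1.  36.7]
key [ -0.8 -13.3]
railR [ 69.2 -70.3]
railL [-68.4 -70.6]
((-2.302399158477783, -73.2727279663086), 52.11988830566406) 31.316981672920775
```

>>> step_arm([
  [-1,0,0.05,0.7,0,0,0],
  [-1,0,0,0.7,0,0,0],
  [-1,0,0,0.7,0,0,0],
  [-1,0,0,0.7,0,0,0],
  [-1,0,0,0.4,0,0,0],
  [-1,0,0,0.2,0,0,0],
  [-1,0,0,0.16,0,0,0],
  [-1,0,0,0,0,0,0],
])

```text
t: 5.65
ee_pos: [502.6, 58.4, 25.0]
orientation: [2.451, 1.965, 0.001]
ft_force: [0.4, 0.1, 0.9]
width: 0.4
grasp_force: 0.0
```

>>> step_arm([
  [-1,0.12,0.01,0,0,0,0],
  [-1,0.12,0.01,0,0,0,0],
  [-1,0.12,0.01,0,0,0,0],
  [-1,0.12,0.01,0,0,0,0],
  [-1,0.12,0,0,0,0,0],
  [-1,0.12,0,0,0,0,0],
  [-1,0.12,0,0,0,0,0],
  [-1,0.12,0,0,0,0,0],
  [-1,0.12,0,0,0,0,0],
  [-1,0.12,0,0,0,0,0],
  [-1,0.12,0,0,0,0,0],
  [-1,0.12,0,0,0,0,0],
  [-1,0.12,0,0,0,0,0],
  [-1,0.12,0,0,0,0,0],
  [-1,0.12,0,0,0,0,0],
  [-1,0.12,0,0,0,0,0],
  [-1,0.12,0,0,0,0,0],
])

```text
t: 7.78
ee_pos: [526.4, 158.0, 24.6]
orientation: [-2.451, -1.966, 0.0]
ft_force: [0.4, -1.3, -0.1]
width: 0.3
grasp_force: 0.3
```

```bash
python3 - <<'E'
from h import *
im=grab("wrist","w2");o=get_obs();print(A@(o["ee_pos"][:2]-O),o["ee_pos"],o["ft_force"])
E
```

```text
[-0.53598385 31.42308671] [526.67754175 158.5737651   24.71589204] [ 0.4512771   0.11644626 -0.37120165]
```

View pics/w2.png

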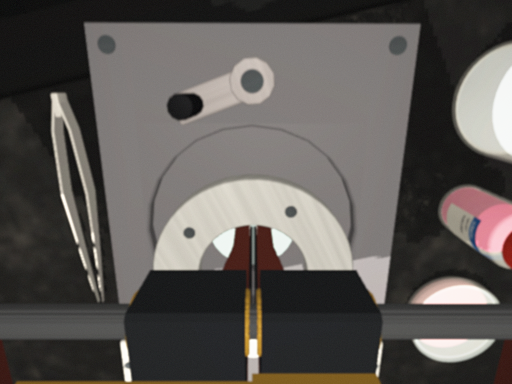

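```bash
python3 - <<'E'
from h import *
im=dict(np.load("pics/w2.npz"))
for u,v,z in((252,180,32),(252,228,32),(252,127,22),(184,105,61),(252,80,33)):print(pl(im,u,v,z))
E
```

```text
[-0.7 67.3]
[-0.6 42.8]
[-0.8 91.1]
[-25.3 102.8]
[ -0.8 112.3]
```

>>> step_arm([
  [-1,0,0,0.13,0,0,0],
  [-1,0.08,0,0,0,0,0],
  [-1,0.08,0,0,0,0,0],
  [-1,0.08,0,0,0,0,0],
  [-1,0.08,0,0,0,0,0],
  [-1,0.06,0,0,0,0,0],
  [-1,0.04,0,0,0,0,0],
  [-1,0,0,0,0,0,0],
])

```text
t: 8.82
ee_pos: [530.9, 178.3, 18.2]
orientation: [2.451, 1.966, 0.0]
ft_force: [-0.2, -0.1, 0.4]
width: 0.4
grasp_force: 0.0
```

```bash
cat > seat.py <<'E'
import sys
from h import *
im=grab("wrist",sys.argv[1]);o=get_obs();print("tcp",A@(o["ee_pos"][:2]-O),o["ee_pos"],o["ft_force"])
C=cloud(im);P=(C[...,:2]-O)@A.T;X=P-[-.8,36.6];r=np.hypot(X[...,0],X[...,1])
s=(r>31)&(r<49)&(im["depth"]>0)&(C[...,2]>16)&(C[...,2]<40)
for k in range(-180,180,30):
    d=np.degrees(np.arctan2(X[...,1],X[...,0]));t=s&(d>=k)&(d<k+30)
    print(k,t.sum(),np.median(C[t][:,2]).round(1) if t.sum()>5 else "")
E
python3 seat.py w3
```

```text
tcp [-0.69721524 51.46172756] [530.92068852 178.15867837  18.20544168] [ 0.24701342  0.72746667 -0.16796989]
-180 0 
-150 0 
-120 65 31.1
-90 110 31.0
-60 0 
-30 0 
0 1052 26.2
30 1477 25.0
60 1534 24.2
90 1515 24.4
120 1487 25.4
150 1073 26.7
```

View pics/w3.png

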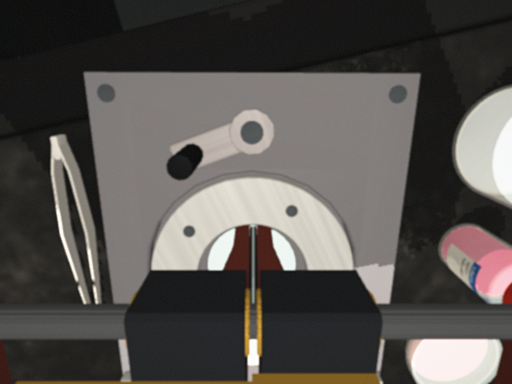

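>>> step_arm([
  [-1,-0.04,0,0,0,0,0],
  [-1,0,0,-0.3,0,0,0],
  [-1,0,0,-0.6,0,0,0],
  [-1,0,0,-0.6,0,0,0],
  [-0.5,-0.5,0,-0.6,0,0,0],
  [-0.5,-0.5,0,-0.3,0,0,0],
  [-0.5,0,0,0,0,0,0],
  [-0.5,0,0,0,0,0,0],
])

```text
t: 9.88
ee_pos: [519.7, 127.6, 138.4]
orientation: [2.451, 1.965, 0.001]
ft_force: [-0.2, 0.3, -0.4]
width: 21.6
grasp_force: 0.0
```

```bash
python3 seat.py w4;python3 -c "
from h import *
print(get_obs()['qpos'],get_obs()['width'])"
```

```text
tcp [-0.70437223 -0.18604206] [519.57196672 127.77317777 138.04157838] [ 0.09047663  0.29976766 -0.11053629]
-180 403 28.3
-150 500 30.1
-120 531 30.8
-90 363 30.8
-60 493 29.6
-30 561 28.1
0 594 26.3
30 613 24.9
60 637 24.2
90 617 24.4
120 616 25.3
150 593 26.9
[2.18791126e-01 4.11100359e-01 1.88899150e+00 2.34652270e-04
 8.41589054e-01 4.37331930e-01] 21.810447146289093
```

View pics/w4.png

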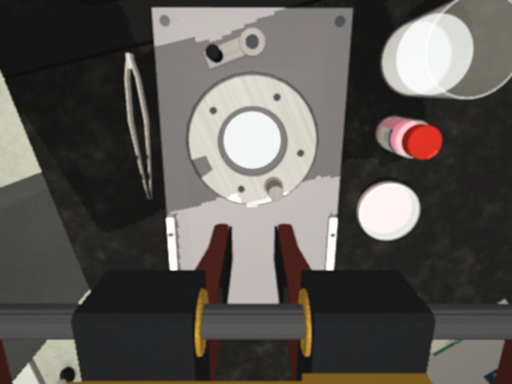

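```bash
python3 -c "
from h import *
im=dict(np.load('pics/w4.npz'))
C=cloud(im);P=(C[...,:2]-O)@A.T
s=(C[...,2]>45)&(C[...,2]<70)&(abs(P[...,0]-15)<25)&(abs(P[...,1])<25)
v,u=np.nonzero(s);print(s.sum(),u.mean(),v.mean(),np.percentile(C[s][:,2],[5,50,95]),P[s].mean(0))
print('peg',pl(im,275,183,62),'aper',pl(im,251,140,28),'notch',pl(im,202,166,29),'foot',pl(im,273,194,31),'pocketdisc',pl(im,252,140,14))
"
```

```text
254 274.73228346456693 191.5551181102362 [48.71979363 61.73105705 63.22926996] [16.41209269  4.85082451]
peg [16.3 12. ] aper [-1.5 38.7] notch [-41.7  17.3] foot [17. -6.] pocketdisc [-0.7 36.7]
```

```bash
python3 -c "
from h import *
im=dict(np.load('pics/w4.npz'))
C=cloud(im);P=(C[...,:2]-O)@A.T
s=(C[...,2]>58)&(C[...,2]<68)&(abs(P[...,0]-15)<25)&(abs(P[...,1])<30)
v,u=np.nonzero(s);print(s.sum(),u.mean(),v.mean(),P[s].mean(0),P[s].min(0),P[s].max(0),C[s][:,2].mean())
print('foot',pl(im,275,183,31),'top',pl(im,274,194,62))
"
```

```text
203 275.3152709359606 193.1576354679803 [16.73723206  4.20062942] [11.32390913 -2.10010061] [22.49719945  9.6053343 ] 61.98305439251529
foot [18.5  3.6] top [15.8  3.6]
```

>>> step_arm([
  [-0.35,0.03,0.37,0,0,0,0],
  [-0.35,0,0,0,0,0,-1],
  [-0.35,0,0,0,0,0,-1],
  [-0.35,0,0,0,0,0,-1],
  [-0.35,0,0,0,0,0,-1],
  [-0.35,0,0,0.5,0,0,0],
  [-0.35,0,0,0.5,0,0,0],
  [-0.35,0,0,0.32,0,0,0],
  [-0.35,0,0,0.12,0,0,0],
  [-0.35,0,0,0,0,0,0],
])

```text
t: 11.18
ee_pos: [538.0, 124.9, 65.9]
orientation: [-1.913, -2.492, 0.001]
ft_force: [0.2, -0.6, -0.5]
width: 28.1
grasp_force: 0.0
```

>>> step_arm([
  [-0.35,0,0,0.12,0,0,0],
  [-0.35,0,0,0.12,0,0,0],
  [-0.35,0,0,0.12,0,0,0],
  [-0.35,0,0,0.14,0,0,0],
  [-0.6,0,0,0,0,0,0],
  [-0.65,0,0,0,0,0,0],
  [-0.65,0,0,0,0,0,0],
])

```text
t: 12.05
ee_pos: [538.1, 124.8, 41.4]
orientation: [1.913, 2.492, 0.0]
ft_force: [-0.9, 0.9, 0.5]
width: 15.4
grasp_force: 0.0
```

>>> step_arm([
  [-0.65,0,0.048,0,0,0,-0.5],
  [-0.65,0,0.048,0,0,0,-0.5],
  [-0.65,0,0.048,0,0,0,-0.5],
  [-0.65,0,0.048,0,0,0,-0.5],
  [-0.65,0,0.048,0,0,0,-0.5],
  [-0.65,0,0.048,0,0,0,-0.5],
  [-0.65,0,0.048,0,0,0,-0.5],
  [-0.65,0,0.048,0,0,0,-0.5],
  [-0.65,0,0.048,0,0,0,-0.5],
  [-0.65,0,0.048,0,0,0,-0.5],
  [-0.65,0,0.048,0,0,0,-0.5],
  [-0.65,0,0.048,0,0,0,-0.5],
  [-0.65,0,0.048,0,0,0,-0.5],
])

```text
t: 13.68
ee_pos: [562.4, 142.3, 41.2]
orientation: [-0.819, -3.033, 0.001]
ft_force: [-0.4, -1.9, -0.9]
width: 15.2
grasp_force: 0.5
```

```bash
python3 seat.py w5
```

```text
tcp [38.16893691 23.73919227] [562.75032716 142.5779132   41.29174579] [ 0.12963822 -0.46826156 -0.44584526]
-180 1575 28.1
-150 1254 29.5
-120 978 30.5
-90 1255 30.8
-60 818 30.2
-30 593 28.9
0 960 26.9
30 1195 25.4
60 1277 24.4
90 1399 24.4
120 1518 25.1
150 1585 26.5
```

View pics/w5.png

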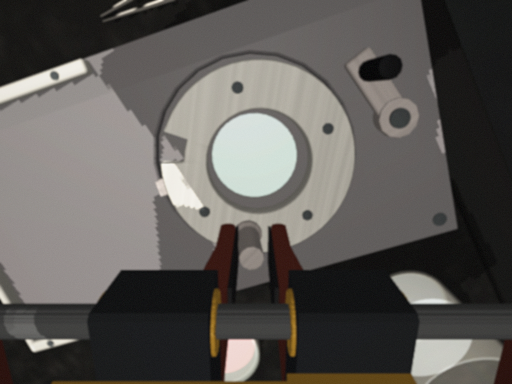

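>>> step_arm([
  [-0.65,0,0.048,0,0,0,-0.5],
  [-0.65,0,0.048,0,0,0,-0.5],
  [-0.65,0,0.048,0,0,0,-0.5],
  [-0.65,0,0.024,0,0,0,-0.25],
  [-0.65,0,0.024,0,0,0,-0.25],
  [-0.65,0,0.024,0,0,0,-0.25],
  [-0.65,0,0,0,0,0,0],
])

```text
t: 14.6
ee_pos: [567.1, 152.4, 41.2]
orientation: [0.406, 3.115, 0.0]
ft_force: [0.3, -0.2, -1.2]
width: 15.4
grasp_force: 0.3
```

```bash
python3 seat.py w6
```

```text
tcp [40.30984891 34.26633933] [567.15071945 152.37795795  41.21301484] [-1.04080928 -0.48102817 -0.15012623]
-180 1606 28.1
-150 1543 29.6
-120 893 30.1
-90 1302 30.8
-60 1197 30.1
-30 500 29.7
0 732 27.1
30 1140 25.6
60 1213 24.5
90 1324 24.4
120 1467 25.0
150 1572 26.4
```

>>> step_arm([
  [-0.65,0,0.024,0,0,0,-0.25],
  [-0.65,0,0.024,0,0,0,-0.25],
  [-0.65,0,0,0,0,0,0],
])

```text
t: 15.02
ee_pos: [567.8, 154.8, 41.2]
orientation: [0.312, 3.126, 0.0]
ft_force: [0.2, 0.0, -0.6]
width: 15.2
grasp_force: 0.3
```

```bash
python3 seat.py w7
```

```text
tcp [40.38099477 36.71752274] [567.7584033  154.75368566  41.19426577] [-0.54681994  0.63680115 -0.4011354 ]
-180 1611 27.9
-150 1560 29.5
-120 906 30.0
-90 1342 30.6
-60 1204 30.2
-30 572 29.4
0 684 27.2
30 1130 25.7
60 1203 24.6
90 1321 24.4
120 1455 25.0
150 1557 26.2
```

>>> step_arm([
  [-0.65,0,0.024,0,0,0,-0.25],
  [-0.65,0,0.024,0,0,0,-0.25],
  [-0.65,0,0,0,0,0,0],
])

```text
t: 15.45
ee_pos: [568.2, 157.1, 41.2]
orientation: [0.218, 3.134, 0.0]
ft_force: [-0.1, 0.4, 0.1]
width: 15.6
grasp_force: 0.0
```

```bash
python3 seat.py w8
```

```text
tcp [40.32256473 39.1849656 ] [568.24324467 157.17373054  41.22921121] [-1.06979969 -0.39483375  0.66823292]
-180 1530 23.4
-150 1454 23.3
-120 1066 23.3
-90 1095 23.3
-60 1126 23.4
-30 732 23.6
0 647 23.6
30 1108 23.4
60 1193 23.3
90 1301 23.3
120 1431 23.3
150 1510 23.4
```

View pics/w8.png

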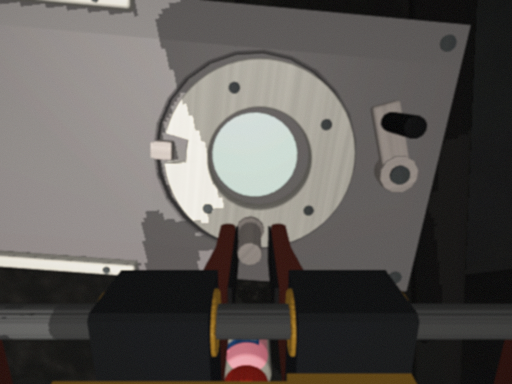

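>>> step_arm([
  [-0.4,0,-0.03,0,0,0,0],
  [-0.4,0,0,0,0,0,0],
  [-0.4,0,0,0,0,0,0],
  [-0.4,0,0,-0.2,0,0,0],
  [-0.4,0,0,-0.6,0,0,0],
  [-0.4,0,0,-0.8,0,0,0],
  [-0.4,0,0,-0.4,0,0,0],
  [-0.4,0,0,0,0,0,1],
  [-0.4,0,0,0,0,0,1],
  [-0.4,0,0,0,0,0,1],
  [-0.4,0,0,0,0,0,1],
  [-0.4,0,0,0,0,0,1],
  [-0.4,0,0,0,0,0,1],
  [-0.4,0,0,0,0,0,1],
  [-0.4,0,0,0,0,0,1],
  [-0.4,0,0,0,0,0,1],
  [-0.4,0,0,0,0,0,1],
  [-0.4,0,0,0,0,0,1],
  [-0.4,0,0,0,0,0,1],
])

```text
t: 17.88
ee_pos: [568.0, 155.5, 141.9]
orientation: [2.235, 2.207, 0.001]
ft_force: [-0.2, -0.2, -0.9]
width: 26.1
grasp_force: 0.0
```

>>> step_arm([
  [-0.4,0,0,0,0,0,1],
  [-0.4,0,0,0,0,0,1],
  [-0.4,0,0,0,0,0,1],
  [-0.4,0,0,0,0,0,1],
  [-0.4,0,0,0,0,0,1],
  [-0.4,0,0,0,0,0,1],
  [-0.4,0,0,0,0,0,1],
  [-0.4,0,0,0,0,0,1],
  [-0.4,0,0,0,0,0,1],
  [-0.4,0,0,0,0,0,1],
  [-0.4,0,0,0,0,0,1],
  [-0.4,0,0,0,0,0,0.9],
  [-0.4,0,0,0,0,0,0],
])

```text
t: 19.5
ee_pos: [568.0, 155.6, 141.8]
orientation: [-3.134, -0.212, -0.001]
ft_force: [0.0, -0.3, -0.0]
width: 26.7
grasp_force: 0.0
```

```bash
cat > go.py <<'E'
import sys
from h import *
o=get_obs();M=R.from_rotvec(o["orientation"]).as_matrix();p=A@(o["ee_pos"][:2]-O)
B=A@M[:2,:2];print("tcp",p,o["ee_pos"][2],"tool y plate deg",np.degrees(np.arctan2(B[1,1],B[0,1])),"q6",o["qpos"][5],"w",o["width"],o["ft_force"])
t=np.array([float(sys.argv[1]),float(sys.argv[2])]);print("units",B.T@(t-p)/50)
E
python3 go.py -25.3 100
```

```text
tcp [40.44577993 37.55178374] 141.80949935631998 tool y plate deg -69.58092253813075 q6 1.6828886314324198 w 26.6573909296723 [ 0.04520876 -0.29813365 -0.03603188]
units [-0.79655017 -1.6292399 ]
```

>>> step_arm([
  [-0.4,-0.2,-0.41,0,0,0,0],
  [-0.4,-0.2,-0.41,0,0,0,0],
  [-0.4,-0.2,-0.41,0,0,0,0],
  [-0.4,-0.2,-0.4,0,0,0,0],
  [-0.4,0,0,0.5,0,0,0],
  [-0.4,0,0,0.5,0,0,0],
  [-0.4,0,0,0.4,0,0,0],
  [-0.4,0,0,0,0,0,0],
])

```text
t: 20.5
ee_pos: [515.6, 231.2, 70.0]
orientation: [3.133, 0.213, -0.005]
ft_force: [-0.5, -0.5, -0.5]
width: 25.9
grasp_force: 0.0
```

```bash
python3 go.py -25.3 100; python3 seat.py w9
```

```text
tcp [-27.31797161  99.85315207] 70.04552950708832 tool y plate deg -69.52947147001497 q6 1.8352226564901684 w 25.860996690060265 [-0.51038593 -0.48536814 -0.49524528]
units [0.03883778 0.01136322]
tcp [-26.48857376 100.28565773] [516.48051516 231.45456682  71.03395597] [ 0.38313488 -0.05793011  0.09938586]
-180 525 23.4
-150 648 23.4
-120 592 23.2
-90 718 23.3
-60 877 23.4
-30 244 23.5
0 1035 23.8
30 954 23.4
60 892 23.4
90 830 23.3
120 464 23.3
150 624 23.3
```

View pics/w9.png

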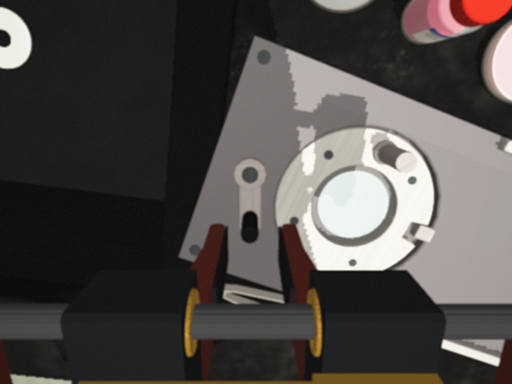

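```bash
python3 -c "
from h import *
im=dict(np.load('pics/w9.npz'))
print(pl(im,250,233,61),pl(im,250,225,61),pl(im,250,175,33))
C=cloud(im);P=(C[...,:2]-O)@A.T
s=(C[...,2]>56)&(C[...,2]<66)&(np.hypot(P[...,0]+25,P[...,1]-100)<14)
v,u=np.nonzero(s);print(s.sum(),u.mean(),v.mean(),P[s].mean(0))
"
```

```text
[-25.3 102. ] [-20.9 103.6] [ -1.2 111.1]
262 249.00763358778627 233.75572519083968 [-26.42752692 102.14321567]
```

>>> step_arm([
  [-0.4,0.02,0.01,0.2,0,0,0],
  [-0.4,0,0,0.2,0,0,0],
  [-0.4,0,0,0.16,0,0,0],
  [-0.7,0,0,0,0,0,0],
  [-0.7,0,0,0,0,0,0],
  [-0.7,0,0.034,0,0,0,-0.5],
  [-0.7,0,0.034,0,0,0,-0.5],
  [-0.7,0,0.034,0,0,0,-0.5],
  [-0.7,0,0.034,0,0,0,-0.5],
  [-0.7,0,0.034,0,0,0,-0.5],
  [-0.7,0,0.034,0,0,0,-0.5],
  [-0.7,0,0.034,0,0,0,-0.5],
  [-0.7,0,0.034,0,0,0,-0.5],
  [-0.7,0,0.034,0,0,0,-0.5],
  [-0.7,0,0.034,0,0,0,-0.5],
  [-0.7,0,0,0,0,0,0],
])

```text
t: 22.55
ee_pos: [525.4, 215.3, 43.6]
orientation: [-2.933, -1.126, -0.001]
ft_force: [0.2, 1.1, 0.6]
width: 13.3
grasp_force: 0.1
```

```bash
python3 go.py 0 82
```

```text
tcp [-14.28422462  86.51163127] 43.5528989921299 tool y plate deg -35.298364182795495 q6 1.2053488548831413 w 13.28655400111035 [0.20254882 1.07154635 0.5847969 ]
units [0.0914345  0.28530207]
```

>>> step_arm([
  [-0.7,0,0.034,0,0,0,-0.5],
  [-0.7,0,0.034,0,0,0,-0.5],
  [-0.7,0,0.034,0,0,0,-0.5],
  [-0.7,0,0.034,0,0,0,-0.5],
  [-0.7,0,0.034,0,0,0,-0.5],
  [-0.7,0,0.034,0,0,0,-0.5],
  [-0.7,0,0.034,0,0,0,-0.5],
  [-0.7,0,0.034,0,0,0,-0.5],
  [-0.7,0,0.034,0,0,0,-0.5],
  [-0.7,0,0.034,0,0,0,-0.5],
  [-0.7,0,0,0,0,0,0],
])

```text
t: 23.92
ee_pos: [539.0, 206.2, 43.2]
orientation: [-2.47, -1.941, 0.0]
ft_force: [1.0, 0.2, 0.1]
width: 13.2
grasp_force: 0.4
```

```bash
python3 go.py 0 82; python3 seat.py w10; python3 -c "
from h import *
im=dict(np.load('pics/w10.npz'))
C=cloud(im);P=(C[...,:2]-O)@A.T
s=(C[...,2]>56)&(C[...,2]<66)&(np.hypot(P[...,0],P[...,1]-82)<12)
print(s.sum(),P[s].mean(0) if s.any() else '')
s=(C[...,2]>30)&(C[...,2]<35)&(np.hypot(P[...,0],P[...,1]-112)<10)
print(s.sum(),P[s].mean(0) if s.any() else '')"
```

```text
tcp [ 1.03585699 80.56871269] 43.22088225233892 tool y plate deg -0.9768866617422254 q6 0.5831128569805055 w 13.217203794455445 [0.99573401 0.21646105 0.11735161]
units [ 0.02826838 -0.02120217]
tcp [ 1.05436686 80.61707355] [539.03196684 206.21771264  43.26599156] [-1.06294014  1.23081498  0.02846414]
-180 0 
-150 0 
-120 274 23.0
-90 374 23.2
-60 0 
-30 0 
0 156 23.2
30 669 23.4
60 253 23.6
90 172 23.4
120 815 23.3
150 119 23.2
458 [-0.62844779 84.70920985]
901 [ -0.54478115 112.21296543]
```

>>> step_arm([
  [-0.4,0,0,0,0,0,0],
  [-0.4,0,0,0,0,0,0],
  [-0.4,0,0,0,0,0,0],
  [-0.4,0,0,-0.2,0,0,0],
  [-0.4,0,0,-0.5,0,0,0],
  [-0.4,0,0,-0.7,0,0,0],
  [-0.4,0,0,-0.7,0,0,0],
  [-0.4,-0.6,0,-0.3,0,0,0],
  [-0.4,-0.6,0,0,0,0,0],
  [-0.4,-0.6,0,0,0,0,0],
  [-0.4,0,0,0,0,0,0],
  [-0.4,0,0,0,0,0,0],
])

```text
t: 25.48
ee_pos: [518.6, 119.2, 163.7]
orientation: [2.468, 1.943, 0.002]
ft_force: [-0.8, 1.0, -0.6]
width: 26.5
grasp_force: 0.0
```

```bash
python3 seat.py w11; python3 -c "
from h import *
im=dict(np.load('pics/w11.npz'))
C=cloud(im);P=(C[...,:2]-O)@A.T
s=(C[...,2]>56)&(C[...,2]<66)&(np.hypot(P[...,0],P[...,1]-82)<20)
print(s.sum(),P[s].mean(0) if s.any() else '')
s=(C[...,2]>29)&(C[...,2]<36)&(np.hypot(P[...,0],P[...,1]-112)<10)
print(s.sum(),P[s].mean(0) if s.any() else '')
s=(C[...,2]>50)&(C[...,2]<60)&(np.hypot(P[...,0]-40,P[...,1]-36)<14)
print('peg',s.sum(),P[s].mean(0) if s.any() else '')"
```

```text
tcp [ 0.11008735 -8.58237266] [518.52272952 119.402944   163.52919829] [-0.74395639 -0.03681886  0.55659937]
-180 470 23.4
-150 445 23.3
-120 328 23.2
-90 381 23.3
-60 448 23.4
-30 336 23.5
0 438 23.6
30 520 23.4
60 500 23.5
90 497 23.6
120 516 23.4
150 494 23.3
144 [-0.76184156 83.37605528]
477 [ -0.61043324 111.56417883]
peg 181 [38.97813336 37.51315958]
```

Insert is flat at seated height, the peg is at plate +x, the latch is at about 1.57 rad and the robot is clear.

```bash
python3 -c "
from workcell import ctrl
print(ctrl.close_job())"
```

```text
the job is handed in; nothing more can be done
None
```

The job is handed in: the insert slid into the pocket, turned onto the key and lies flat (top measured about 2 mm above the deck all round), the latch is shut over its rim at about 1.57 rad, and the arm was clear at about 25.5 s; I steered clear of the glassware, forceps and timer but did not re-measure them at the end.

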